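# Lever open the stuck bit case

### The job

The lid of the grey drill-bit case on the bench is stiff. Pick up the putty knife, push its blade under the front lip of the lid and lever the lid up with the blade until it stands at least 50 degrees open (it stays where it is left), then lay the knife flat on the bench. Do not touch the lid with the gripper, and leave the round file where it lies.

Things in the scene. Friction and masses are not known exactly. Their poses are not given: they have to be found in the camera images.
- knife_grip (a point): Putty knife lying flat: wooden handle, flat-sided, 100 x 24 x 22 mm; thin straight steel blade 30 mm wide, 2.5 mm thick; 110 g. Point: where to grip, mid-width and mid-height of the handle, 11 mm above the bench, level with the blade. x points to the blade's tip, z up. The handle reaches from 60 mm behind the point to 40 mm ahead, then 12 mm of ferrule, then the blade; the tip is 135 mm ahead.
- bit_case: Grey steel drill-bit case, screwed to the bench. Origin: centre of its underside; x points to the back, z up; the front faces -x. Walls 110 (x) x 120 (y) x 70 mm high, outer front face at x = -55 mm. Under the lid the front wall has a notch, y = -27 to 27 mm, z = 52 to 70 mm; behind it the case is empty for 50 mm. Flanges stand out 17 mm at left and right, 6 mm high.
- lid_lip (a point): On the lid: middle of the lower edge of its front lip. Closed, it lies at x = -59, y = 0, z = 70 mm in the case's frame, 4 mm ahead of the front wall. The lid is a flat grey plate, 4 mm thick, 124 mm wide; its hinge line runs along y at the back, 118 mm behind this point (x = 59, z = 70 mm in the case's frame). Axes as the case's, turning with the lid.
- case_lid (a joint): Lid hinge, rad: 0 closed, grows as the front lip rises, to 1.6 at most. Stiff: the lid stays at any angle; about 2 N at the lip raises it.
- round_file: Bystander: round file with a turned wooden handle, 244 x 23 x 23 mm, lying along its x axis beside the knife. Origin: centre of its underside. (Also near: a fixed bench vice about 0.2 m high, left of the knife and nearer the robot than the case, x 0.2 to 0.47, y 0.08 to 0.27 m; swing the arm round clear of it.)

How it is judged:
By the outcome, as a careful person would: the job done as asked, in the order asked, and still so for the second after the job is handed in, with the robot touching nothing.
It also fails if it takes over 58 s, if anything falls off the work surface, if the arm or the gripper's body presses on something with over 40 N, if the wrist force passes 120 N, or if a joint passes its speed limit or range.

### The arm

A 7-joint arm with a two-finger parallel gripper is mounted at the origin on a cart in front of the work surface, level with it; the furniture and walls round the work are solid. World frame = base frame: x ahead of the robot, y to its left, z up, the work surface at z = 0. Lengths are in m, angles in rad, forces in N, time in s.
With the tool pointing down it reaches from about 0.425 to 0.875 m from the base axis. Payload 4.7 kg.
Tool frame: the origin (TCP) lies on the mounting face of the last link; the fingertips stand 182 mm ahead of it and the grasp point (between the pads) lies 164 mm ahead of it; z points along the fingers, y is the direction in which the jaws open and shut (so a half turn about z gives the same grasp; the last joint's range is limited). The gripper opens to 87 mm and grips with 3 to 60 N. Pads are 19 mm wide; open, the fingers measure 117 mm over their backs; the gripper's body (75 mm by 190 mm) begins 51 mm behind the grasp point.
Start: joints at [1.18, 0.321, -0.07, 1.45, 0.023, 1.371, -0.057], TCP at [0.256, -0.597, 0.405] pointing down, gripper open.
Joint ranges: [-2.86, 2.86], [-0.3, 2.09], [-1.38, 1.24], [0.06, 2.45], [-1.56, 4.7], [0.09, 2.05], [-2.69, 2.69]. Speed limits (rad/s): [2.57, 2.57, 3.14, 3.14, 3.14, 3.14, 3.14].

### API

Orientations are given as a rotation vector (axis times angle).
In Python, from bench import ctrl gives the robot as it stands. The module is installed in compiled form; this text tells all that it offers.
- The arm moves only by the tool play_rows, never from a script. Its argument "targets" is text: rows parted by semicolons, each of 7 numbers parted by spaces: the shift along the tool's x, y, z in cm, then the turn, a rotation vector about the tool's x, y, z in rad, then the opening, from -1 (shut) to 1 (fully open). In form: x y z ax ay az grip; .... A call has 1 to 20 rows; each row shifts and turns the pose as measured when the row begins, along the tool's axes as they then stand; what a row does not reach is not made up. A row lasts 1/8 s, in which the tool goes at most 62.5 mm and 10.7 degrees, less where a joint would pass 70% of its speed; a pose out of reach is approached as far as the arm can. A call is refused whole if a number of a shift passes 6.25 or a number of a turn 0.188, either way. A call with a gripper value outside its range is refused whole. The fingers move at their own pace and stop on an object; "newtons" is the grip in N (left out, the last holds). Time passes only in rows, so rows that do not move let the fingers close. It gives the time, the measured TCP pose, the force and the opening at its end, in the units of the state.
- ctrl.get_state(): the state, without advancing time (a new reading comes with each control period).
- ctrl.get_image(name): name is "side" or "top"; returns a dict with "pixels" (384x512x3 uint8, blue, green, red), "depth" (384x512 float32, m along the optical axis (not along the pixel's ray), 0 where there is no reading), "intrinsics" (3x3 intrinsics, pixels), "k1" (the pictures are not rectified: a ray, as slopes to the right and down, at radius r is drawn at 1 + k1 r^2 times it, then the intrinsics apply), "R" (3x3) and "t" (3): a world point X has camera coordinates R X + t. Camera axes: x right, y down, z forward; pixel columns grow to the right and rows downward; lengths in m; the calibration is good to about 2 mm. A picture is of the moment at which its call begins.
- ctrl.close_job(): hands the job in, once; it reports no verdict.
The state is a dict: "time": time; "joint_positions": joint angles; "qd": joint speeds; "joint_torque": joint torques, N m; "position": TCP position; "tool_rot": TCP orientation; "ft_force": force on the tool from outside, world axes, zero at the start; "torque": the same for the moment, N m; "grip_width": opening from 0.0 (shut) to 1.0 (fully open).
Only numpy, scipy, OpenCV 4.12 (cv2) and the standard library are available. Lean on these libraries where they do the work, as an engineer would, in place of code of your own. Each camera call takes 0.05 s, during which the arm holds its last target.

## Working session

There is one attempt and no reset: what is moved stays moved. The work goes in short steps, Python scripts to look and compute and a tool call to move; the robot and the scene stay as the last step left them, time stands still between calls to the robot, and variables do not carry over. Pictures are saved under pics/ and viewed, and the job is handed in when it is done.

Besides the shell and the picture viewer there is one more tool, called after "Request:" by a JSON object that holds its "method" and its "body". play_rows: Moves the arm, as the interface text tells. Its arguments: {"type":"object","properties":{"targets":{"type":"string"},"newtons":{"type":"number"}},"required":["targets"]}

```bash
mkdir -p pics
cat > h.py <<'E'
import numpy as np, cv2
from scipy.spatial.transform import Rotation as R
from bench import ctrl
def snap(name,tag):
    d=ctrl.get_image(name); cv2.imwrite(f'pics/{tag}.png',d['pixels']); np.savez(f'pics/{tag}.npz',**{k:np.asarray(v) for k,v in d.items()}); return d
def ray(d,u,v):
    K=d['intrinsics'];k1=float(d['k1'])
    p=cv2.undistortPoints(np.array([[[u,v]]],float),K,np.array([k1,0,0,0,0.]))[0,0]
    c=-d['R'].T@d['t']; return c,d['R'].T@np.array([p[0],p[1],1.])
def onplane(d,u,v,z):
    c,r=ray(d,u,v); return c+r*(z-c[2])/r[2]
def bydepth(d,u,v):
    c,r=ray(d,u,v); return c+r*d['depth'][int(round(v)),int(round(u))]
def proj(d,X):
    x=cv2.projectPoints(np.array([X],float),cv2.Rodrigues(d['R'])[0],d['t'],d['intrinsics'],np.array([float(d['k1']),0,0,0,0.]))[0]
    return x[0,0]
E
python3 - <<'E'
from h import *
for n in('side','top'):
    d=snap(n,n+'0'); print(n,d['intrinsics'].tolist(),d['k1'],(-d['R'].T@d['t']).round(3),d['R'][2].round(3))
s=ctrl.get_state(); print(s)
E
```

```text
side [[410.3732207426117, 0.0, 252.88938145400786], [0.0, 410.3732207426117, 188.1270825610751], [0.0, 0.0, 1.0]] -0.13791088769863677 [0.295 0.78  0.473] [ 0.324 -0.846 -0.423]
top [[387.054764590073, 0.0, 261.8041838134482], [0.0, 387.054764590073, 193.11666617865464], [0.0, 0.0, 1.0]] -0.014232277415818749 [ 0.487 -0.032  0.993] [ 0.118 -0.016 -0.993]
{'time': 0.1, 'joint_positions': array([ 1.18007907,  0.32171429, -0.0700931 ,  1.45157451,  0.02260317,
        1.37078018, -0.05690653]), 'qd': array([ 0.00051794, -0.00047469, -0.00165784, -0.00341079, -0.00016124,
       -0.00017954, -0.0005671 ]), 'joint_torque': array([-4.90617731e-04, -4.92573130e+01, -4.05928306e-01, -3.13401747e+01,
       -6.41735760e-02,  3.94585077e-02,  9.04508101e-05]), 'position': array([ 0.25590279, -0.59729851,  0.40378234]), 'tool_rot': array([-3.07584802e+00, -6.31270727e-01,  6.77423444e-04]), 'ft_force': array([ 0.04075503, -0.27287766,  0.10679819]), 'torque': array([-0.00253745, -0.02192328,  0.00657396]), 'grip_width': 0.9994494786106003}
```

View pics/side0.png

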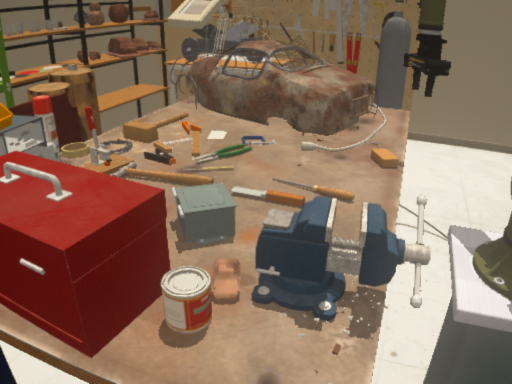

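View pics/top0.png

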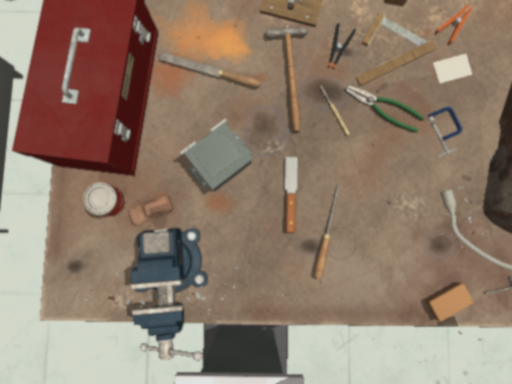

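The top view shows the grey case at (215,157), the knife at (290,195) with its blade pointing up, the file at (328,230) and the vice at (165,280). I'll zoom in next.

Run:
```python
from h import *
i=cv2.imread('pics/top0.png')
cv2.imwrite('pics/topz.png',cv2.resize(i[110:290,165:355],None,fx=4.0,fy=3.3,interpolation=cv2.INTER_CUBIC)[:600] if 0 else cv2.resize(i[110:250,165:355],None,fx=4,fy=4,interpolation=cv2.INTER_CUBIC))
i=cv2.imread('pics/side0.png')
cv2.imwrite('pics/sidez.png',cv2.resize(i[160:260,160:360],None,fx=4,fy=4,interpolation=cv2.INTER_CUBIC))
```

```text
(no output)
```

View pics/topz.png

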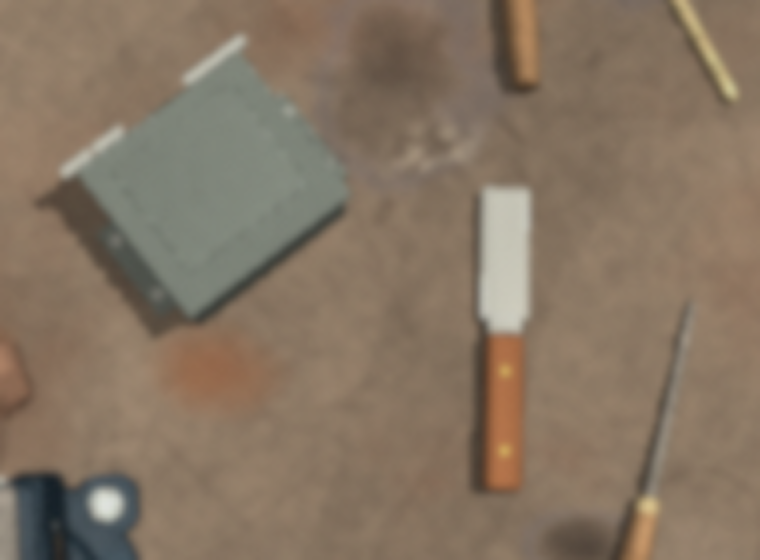

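View pics/sidez.png

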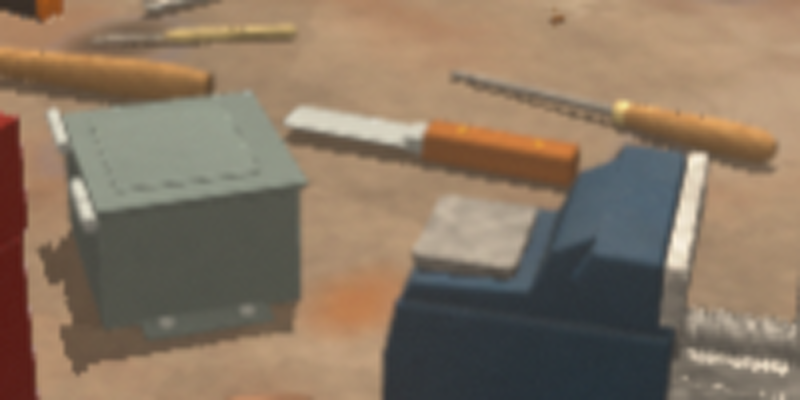

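```bash
cat > meas.py <<'E'
from h import *
d=dict(np.load('pics/top0.npz')); im=d['pixels']
hsv=cv2.cvtColor(im,cv2.COLOR_BGR2HSV).astype(int)
# knife
roi=np.zeros(im.shape[:2],bool); roi[150:240,278:305]=1
b,g,r=[im[...,i].astype(int) for i in range(3)]
handle=roi&(r-b>70)&(hsv[...,1]>130); blade=roi&(hsv[...,1]<50)&(hsv[...,2]>150)
for n,m,z in(('handle',handle,.022),('blade',blade,.0123)):
    m=cv2.morphologyEx(m.astype(np.uint8),cv2.MORPH_OPEN,np.ones((3,3)))
    c=max(cv2.findContours(m,0,2)[0],key=cv2.contourArea)[:,0].astype(float)
    P=np.array([onplane(d,u,v,z)[:2] for u,v in c]); 
    rc=cv2.minAreaRect((P*1000).astype(np.float32)); print(n,m.sum(),rc)
    print(cv2.boxPoints(rc).round(1).tolist())
    print('depth z', np.median([bydepth(d,u,v)[2] for v,u in np.argwhere(m)]))
# lid via depth height
H=np.zeros(im.shape[:2]); PX=np.zeros(im.shape)
for v in range(110,200):
    for u in range(170,265):
        PX[v,u]=bydepth(d,u,v)
top=(abs(PX[...,2]-.074)<.008)
top=cv2.morphologyEx(top.astype(np.uint8),cv2.MORPH_OPEN,np.ones((3,3)))
c=max(cv2.findContours(top,0,2)[0],key=cv2.contourArea)[:,0].astype(float)
print('lid z',np.median(PX[top>0][:,2]))
P=np.array([onplane(d,u,v,.074)[:2] for u,v in c]); rc=cv2.minAreaRect((P*1000).astype(np.float32)); print(rc,cv2.boxPoints(rc).round(1).tolist())
a=cv2.approxPolyDP(c.astype(np.float32),3,True)[:,0]; print(a.tolist(),[onplane(d,u,v,.074).round(4).tolist() for u,v in a])
m=(im.copy()); m[top>0]=(0,0,255); m[handle]=(0,255,0); m[blade]=(255,0,0)
cv2.imwrite('pics/mask.png',cv2.resize(m[110:250,165:355],None,fx=4,fy=4,interpolation=0))
E
python3 meas.py
```

```text
handle 293 ((553.8135986328125, -120.88726806640625), (90.78240203857422, 17.732830047607422), 0.5827301144599915)
[[508.29998779296875, -112.5], [508.5, -130.1999969482422], [599.2999877929688, -129.3000030517578], [599.0999755859375, -111.5999984741211]]
depth z 0.020681557403626427
blade 435 ((654.7560424804688, -122.12774658203125), (93.75494384765625, 30.875810623168945), 0.3949311673641205)
[[607.7999877929688, -107.0], [608.0, -137.89999389648438], [701.7000122070312, -137.1999969482422], [701.5, -106.4000015258789]]
depth z 0.010851049453013961
lid z 0.07318454438190442
((688.1026611328125, 63.33540344238281), (121.03206634521484, 131.789306640625), 39.20671463012695) [[599.5999755859375, 76.0999984741211], [682.9000244140625, -26.0], [776.5999755859375, 50.5], [693.2999877929688, 152.60000610351562]]
[[224.0, 120.0], [196.0, 144.0], [181.0, 151.0], [211.0, 188.0], [232.0, 174.0], [233.0, 168.0], [236.0, 171.0], [251.0, 159.0], [224.0, 126.0]] [[0.7743, 0.0486, 0.074], [0.7129, 0.1146, 0.074], [0.6948, 0.1501, 0.074], [0.6062, 0.0747, 0.074], [0.6411, 0.0255, 0.074], [0.6558, 0.0235, 0.074], [0.6486, 0.0161, 0.074], [0.6788, -0.0194, 0.074], [0.7592, 0.0482, 0.074]]
```

View pics/mask.png

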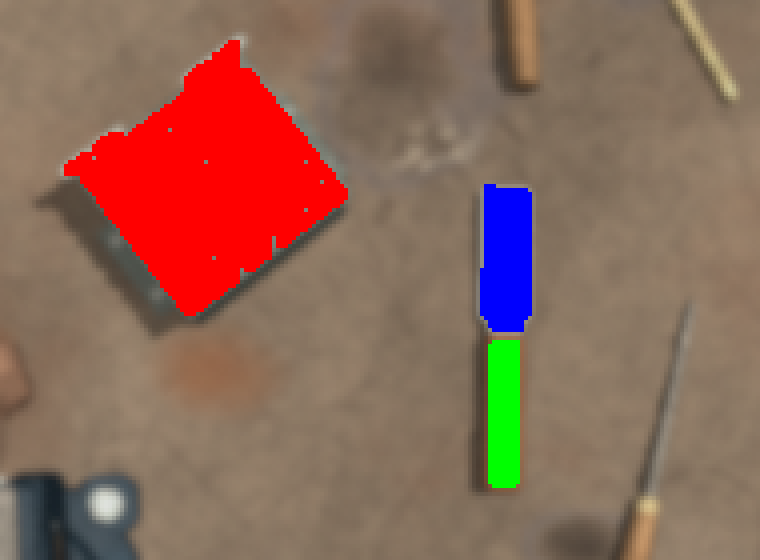

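```bash
cat > case.py <<'E'
from h import *
d=dict(np.load('pics/top0.npz')); im=d['pixels']
g=cv2.cvtColor(im,cv2.COLOR_BGR2GRAY).astype(float)
big=cv2.resize(im[110:200,170:265],None,fx=8,fy=6.5,interpolation=cv2.INTER_CUBIC)
cv2.imwrite('pics/casez.png',big)
# subpixel edges: sample profile across predicted lines; edge=max gradient
def edge(p,q,n=14,w=4,lo=.12,hi=.85):
    p=np.array(p,float);q=np.array(q,float);t=(q-p)/np.linalg.norm(q-p);nn=np.array([-t[1],t[0]])
    out=[]
    for s in np.linspace(lo,hi,n):
        c=p+s*(q-p); o=np.arange(-w,w+.01,.25)
        xy=(c+o[:,None]*nn).astype(np.float32)
        pr=cv2.remap(g.astype(np.float32),xy[:,:1].copy(),xy[:,1:].copy(),cv2.INTER_LINEAR)[:,0]
        k=np.argmax(abs(np.gradient(cv2.GaussianBlur(pr[:,None],(1,5),0)[:,0])))
        out.append(c+o[k]*nn)
    W=np.array([onplane(d,u,v,.074)[:2]*1000 for u,v in out],np.float32)
    l=cv2.fitLine(W,cv2.DIST_HUBER,0,.01,.01)[:,0]
    r=np.array([l[0]*(y-l[3])-l[1]*(x-l[2]) for x,y in W]); print('line',l.round(3),'res',r.round(1).tolist(), 'ang',np.degrees(np.arctan2(l[1],l[0])))
    return l
FL=(213.2,189.5);FR=(251.7,157.5);BL=(186,153);BR=(224.5,124.5)
f=edge(FL,FR);rr=edge(FR,BR);ll=edge(BL,FL)
def X(a,b):
    s=np.linalg.solve(np.array([[a[0],-b[0]],[a[1],-b[1]]]),b[2:]-a[2:]); return a[2:]+s[0]*a[:2]
A=X(f,ll);B=X(f,rr);print('FL',A,'FR',B,'w',np.linalg.norm(A-B),'mid',(A+B)/2)
E
python3 case.py
```

```text
line [ 6.3700e-01 -7.7100e-01  6.4106e+02  2.5626e+01] res [-0.0, 0.20000000298023224, 0.4000000059604645, 0.0, -0.4000000059604645, 0.5, -6.599999904632568, -0.30000001192092896, -0.10000000149011612, 0.10000000149011612, -0.30000001192092896, -0.0, 0.20000000298023224, 0.4000000059604645] ang -50.410023
line [7.33000e-01 6.80000e-01 7.21853e+02 5.36200e+00] res [-0.4000000059604645, 1.100000023841858, 0.20000000298023224, -0.0, -1.5, 5.5, -2.700000047683716, 3.700000047683716, -2.700000047683716, -1.7000000476837158, -3.799999952316284, 6.900000095367432, -0.10000000149011612, 0.20000000298023224] ang 42.86459
line [7.72000e-01 6.36000e-01 6.50244e+02 1.10062e+02] res [-0.0, 0.699999988079071, -0.30000001192092896, 0.4000000059604645, -0.6000000238418579, -1.100000023841858, 0.30000001192092896, 1.100000023841858, 0.0, -0.4000000059604645, 0.8999999761581421, -0.10000000149011612, -0.6000000238418579, 0.20000000298023224] ang 39.470432
FL [603.2415   71.35739] FR [685.6244  -28.26192] w 129.27083 mid [644.433     21.547735]
```

View pics/casez.png

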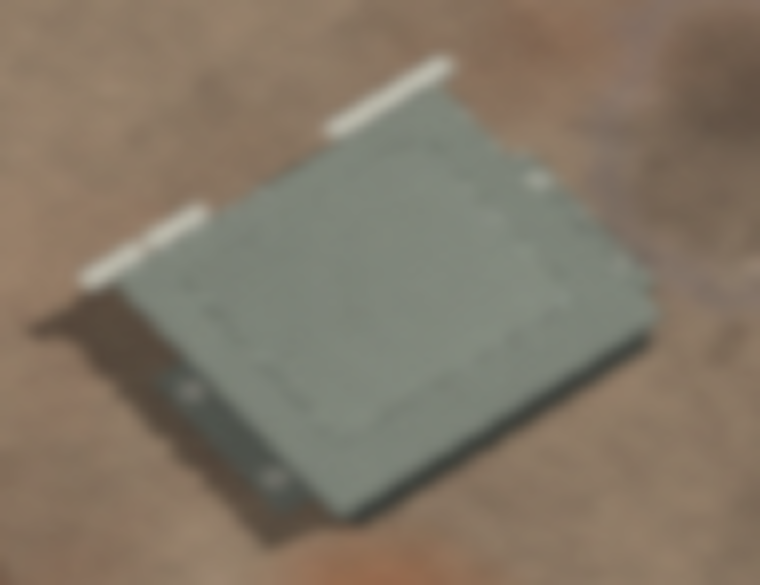

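```bash
cat >> h.py <<'E'
def plan(target,yaw,n,pitch=0.,grip=None):
    """print rows from the present pose to TCP target; yaw of tool x, tool z down; pitch raises tool x dir (rad)"""
    s=ctrl.get_state(); p=s['position'].copy(); r0=R.from_rotvec(s['tool_rot'])
    rt=R.from_euler('z',yaw)*R.from_euler('y',-pitch)*R.from_euler('x',np.pi)
    dr=(r0.inv()*rt).as_rotvec(); step=(np.array(target)-p)/n
    print('t',round(s['time'],2),'pos',p.round(4),'yaw/tilt',np.degrees(np.arctan2(r0.as_matrix()[1,0],r0.as_matrix()[0,0])).round(2),r0.as_matrix()[:,2].round(3),'f',s['ft_force'].round(1),'w',round(s['grip_width'],3))
    for i in range(n):
        ri=r0*R.from_rotvec(dr*i/n)
        print(*(ri.inv().apply(step)*100).round(2),*(dr/n).round(4),';',end=' ')
    print()
E
python3 - <<'E'
from h import *
d=dict(np.load('pics/side0.npz'))
y=np.radians(39.5);xh=np.array([np.cos(y),np.sin(y),0]);yh=np.array([-xh[1],xh[0],0]);lip=np.array([.6427,.0236,.074])
for n,P in (('FL',lip+.062*yh),('FR',lip-.062*yh),('BL',lip+.062*yh+.118*xh),('BR',lip-.062*yh+.118*xh),('tip',np.array([.7025,-.122,.011])),('rear',np.array([.5075,-.121,.022]))):
    print(n,(proj(d,P)).round(1),'in sidez',((proj(d,P)-160)*4).round())
plan([.58,-.121,.30],-.005,12)
E
```

```text
FL [236.4 204.5] in sidez [306. 178.]
FR [221.8 181.6] in sidez [247.  86.]
BL [180.9 212.3] in sidez [ 84. 209.]
BR [172.3 187.8] in sidez [ 49. 111.]
tip [231.1 188.1] in sidez [284. 113.]
rear [302.4 196.9] in sidez [570. 148.]
t 0.1 pos [ 0.2559 -0.5973  0.4038] yaw/tilt 23.2 [-0.001  0.002 -1.   ] f [ 0.  -0.3  0.1] w 0.999
4.05 -2.58 0.87 -0.0001 0.0 0.0342 ; 3.96 -2.72 0.87 -0.0001 0.0 0.0342 ; 3.86 -2.85 0.87 -0.0001 0.0 0.0342 ; 3.76 -2.98 0.87 -0.0001 0.0 0.0342 ; 3.66 -3.11 0.87 -0.0001 0.0 0.0342 ; 3.55 -3.23 0.87 -0.0001 0.0 0.0342 ; 3.44 -3.35 0.87 -0.0001 0.0 0.0342 ; 3.32 -3.47 0.87 -0.0001 0.0 0.0342 ; 3.2 -3.58 0.87 -0.0001 0.0 0.0342 ; 3.07 -3.69 0.87 -0.0001 0.0 0.0342 ; 2.95 -3.79 0.87 -0.0001 0.0 0.0342 ; 2.82 -3.89 0.87 -0.0001 0.0 0.0342 ;
```

The two views agree within about 1.5 px: the lip's left corner and the blade tip project where they appear in the side view. Now I'll move above the knife.

Request:
{"method": "play_rows", "body": {"targets": "4.05 -2.58 0.87 0 0 0.034 1; 3.96 -2.72 0.87 0 0 0.034 1; 3.86 -2.85 0.87 0 0 0.034 1; 3.76 -2.98 0.87 0 0 0.034 1; 3.66 -3.11 0.87 0 0 0.034 1; 3.55 -3.23 0.87 0 0 0.034 1; 3.44 -3.35 0.87 0 0 0.034 1; 3.32 -3.47 0.87 0 0 0.034 1; 3.2 -3.58 0.87 0 0 0.034 1; 3.07 -3.69 0.87 0 0 0.034 1; 2.95 -3.79 0.87 0 0 0.034 1; 2.82 -3.89 0.87 0 0 0.034 1", "newtons": 60}}

```text
time: 1.6
position: [0.5891, -0.1133, 0.291]
tool_rot: [-3.139, 0.044, 0.011]
ft_force: [0.1, 0.1, -0.4]
grip_width: 1.002
```

Run:
```python
from h import *
plan([.58,-.121,.23],-.005,3)
```

```text
t 1.6 pos [ 0.5891 -0.1133  0.291 ] yaw/tilt -1.62 [-0.007  0.003 -1.   ] f [ 0.1  0.1 -0.4] w 1.002
-0.28 0.27 2.03 -0.0008 0.0024 -0.0078 ; -0.29 0.27 2.03 -0.0008 0.0024 -0.0078 ; -0.29 0.26 2.03 -0.0008 0.0024 -0.0078 ;
```

Request:
{"method": "play_rows", "body": {"targets": "-0.3 0.27 2 0 0.0025 -0.008 1; -0.3 0.27 2 0 0.0025 -0.008 1; -0.3 0.27 2 0 0.0025 -0.008 1; 0 0 0 0 0 0 1"}}

```text
time: 2.1
position: [0.5807, -0.1141, 0.2268]
tool_rot: [-3.135, -0.01, 0.004]
ft_force: [0.6, 0.0, 0.1]
grip_width: 1.0
```

Run:
```python
from h import *
plan([.58,-.121,.1855],-.005,4)
d=snap('top','t1')
cv2.imwrite('pics/t1z.png',cv2.resize(d['pixels'][110:250,215:375],None,fx=4,fy=4,interpolation=cv2.INTER_CUBIC))
```

```text
t 2.1 pos [ 0.5807 -0.1141  0.2268] yaw/tilt 0.38 [-0.002  0.007 -1.   ] f [0.6 0.  0.1] w 1.0
-0.02 0.18 1.03 -0.0017 0.0006 0.0029 ; -0.02 0.18 1.03 -0.0017 0.0006 0.0029 ; -0.02 0.18 1.03 -0.0017 0.0006 0.0029 ; -0.02 0.17 1.03 -0.0017 0.0006 0.0029 ;
```

View pics/t1z.png

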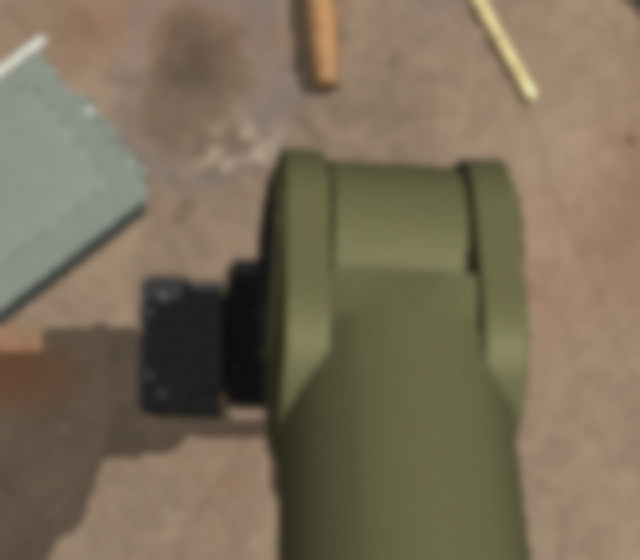

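Request:
{"method": "play_rows", "body": {"targets": "0 0.25 1 -0.002 0 0.003 1; 0 0.25 1 -0.002 0 0.003 1; 0 0.2 1 -0.002 0 0.003 1; 0 0.1 0.8 0 0 0 1; 0 0 0 0 0 0 1"}}

```text
time: 2.78
position: [0.5825, -0.1227, 0.1893]
tool_rot: [3.141, -0.006, 0.005]
ft_force: [0.6, -0.5, 0.6]
grip_width: 1.004
```

Run:
```python
from h import *
plan([.58,-.121,.1855],-.005,1)
```

```text
t 2.77 pos [ 0.5825 -0.1227  0.1893] yaw/tilt -0.21 [ 0.003 -0.    -1.   ] f [ 0.6 -0.5  0.6] w 1.004
-0.26 -0.17 0.38 0.0005 -0.0029 0.0013 ;
```

Request:
{"method": "play_rows", "body": {"targets": "-0.2 -0.1 0.4 0 0 0 1; 0 0 0 0 0 0 1; 0 0 0 0 0 0 -1; 0 0 0 0 0 0 -1; 0 0 0 0 0 0 -1; 0 0 0 0 0 0 -1; 0 0 0 0 0 0 -1; 0 0 0 0 0 0 -1", "newtons": 60}}

```text
time: 3.78
position: [0.581, -0.1214, 0.1862]
tool_rot: [3.141, -0.005, 0.008]
ft_force: [-0.6, -1.1, -0.5]
grip_width: 0.402
```

Request:
{"method": "play_rows", "body": {"targets": "0 0 0 0 0 0 -1; 0 0 0 0 0 0 -1; 0 0 0 0 0 0 -1; 0 0 0 0 0 0 -1; 0 0 0 0 0 0 -1"}}

```text
time: 4.4
position: [0.581, -0.1215, 0.1862]
tool_rot: [3.141, -0.005, 0.008]
ft_force: [-0.7, -0.7, -0.9]
grip_width: 0.27
```

Request:
{"method": "play_rows", "body": {"targets": "0 0 -0.5 0 0 0 -1; 0 0 -2 0 0 0 -1; 0 0 -2.5 0 0 0 -1; 0 0 -2.5 0 0 0 -1; 0 0 -2.5 0 0 0 -1; 0 0 0 0 0 0 -1"}}

```text
time: 5.15
position: [0.5807, -0.121, 0.2944]
tool_rot: [3.14, -0.004, 0.012]
ft_force: [0.0, -0.4, -1.3]
grip_width: 0.274
```

Run:
```python
from h import *
# pre-insert: tip at 25 mm before the lip, blade z .061
y=np.radians(39.5);xh=np.array([np.cos(y),np.sin(y),0]);lip=np.array([.6427,.0236,0])
d=snap('side','s2');cv2.imwrite('pics/s2z.png',cv2.resize(d['pixels'][120:260,160:360],None,fx=4,fy=4,interpolation=cv2.INTER_CUBIC))
s=ctrl.get_state(); p=s['position'];print(p,s['tool_rot'],s['grip_width'])
tip=p+np.array([.703-.581,-.0005,-.1752]); print('tip exp',tip,proj(d,tip))
```

```text
[ 0.5801332  -0.12092897  0.29283478] [ 3.14072976 -0.00426079  0.00838821] 0.2774210387766411
tip exp [ 0.7021332  -0.12142897  0.11763478] [230.61511301 150.37078596]
```

View pics/s2z.png

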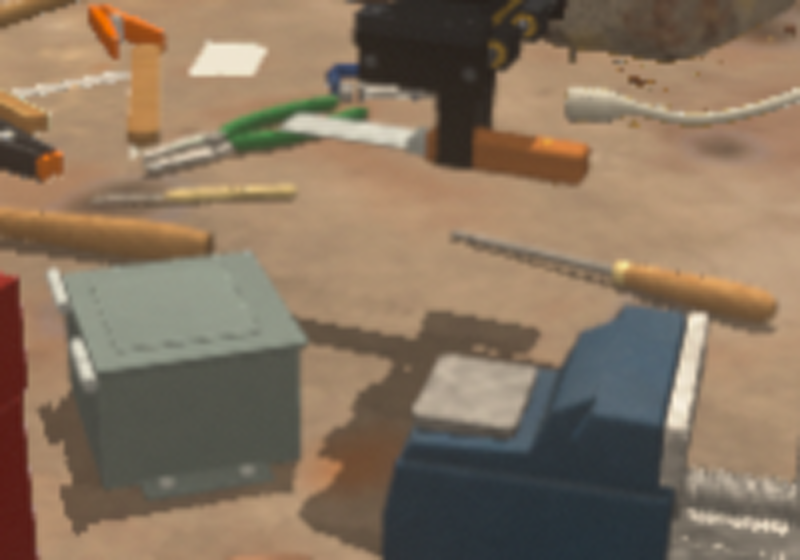

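```bash
cat >> h.py <<'E'
YAW=np.radians(39.6);_y=np.radians(39.5);XH=np.array([np.cos(_y),np.sin(_y),0]);YH=np.array([-XH[1],XH[0],0]);LIP=np.array([.6427,.0236,0])
def tcp(tipx,z):  # tip position along case x relative to lip (+ = inside), blade centre z
    return LIP+XH*(tipx-.122)+np.array([0,0,z+.1752])
def where():
    s=ctrl.get_state();p=s['position']-LIP; print('t',round(s['time'],2),'tipx',round(p@XH+.122,4),'lat',round(p@YH,4),'z',round(p[2]-.1752,4),'F case',[round(float(s['ft_force']@a),1) for a in(XH,YH,[0,0,1])],'w',round(s['grip_width'],3))
E
python3 - <<'E'
from h import *
print(tcp(-.025,.118)); plan(tcp(-.025,.118),YAW,6)
E
```

```text
[ 0.52927119 -0.0699035   0.2932    ]
t 5.2 pos [ 0.5801 -0.1209  0.2928] yaw/tilt -0.16 [ 0.005 -0.001 -1.   ] f [-0.1 -0.9 -0.9] w 0.277
-0.85 -0.85 -0.01 0.0004 -0.0008 -0.1156 ; -0.75 -0.94 -0.01 0.0004 -0.0008 -0.1156 ; -0.63 -1.02 -0.01 0.0004 -0.0008 -0.1156 ; -0.51 -1.09 -0.01 0.0004 -0.0008 -0.1156 ; -0.38 -1.14 -0.01 0.0004 -0.0008 -0.1156 ; -0.25 -1.17 -0.01 0.0004 -0.0008 -0.1156 ;
```

Request:
{"method": "play_rows", "body": {"targets": "-0.85 -0.85 0 0 0 -0.11 -1; -0.75 -0.94 0 0 0 -0.11 -1; -0.63 -1.02 0 0 0 -0.11 -1; -0.5 -1.1 0 0 0 -0.11 -1; -0.4 -1.1 0 0 0 -0.11 -1; -0.25 -1.2 0 0 0 -0.11 -1; 0 0 0 0 0 0 -1"}}

```text
time: 6.08
position: [0.524, -0.0681, 0.2847]
tool_rot: [-2.958, -1.043, 0.012]
ft_force: [0.8, 0.3, -2.1]
grip_width: 0.27
```

Run:
```python
from h import *
where(); plan(tcp(-.025,.062),YAW,4)
```

```text
t 6.08 tipx -0.0279 lat 0.0047 z 0.1095 F case [0.9, -0.3, -2.1] w 0.27
t 6.08 pos [ 0.524  -0.0681  0.2847] yaw/tilt 38.83 [-0.009  0.002 -1.   ] f [ 0.8  0.3 -2.1] w 0.27
0.08 0.13 1.19 -0.0018 0.0014 -0.0034 ; 0.08 0.12 1.19 -0.0018 0.0014 -0.0034 ; 0.08 0.12 1.19 -0.0018 0.0014 -0.0034 ; 0.07 0.12 1.19 -0.0018 0.0014 -0.0034 ;
```

Request:
{"method": "play_rows", "body": {"targets": "0.05 0.15 1.2 -0.002 0.001 -0.004 -1; 0.05 0.15 1.2 -0.002 0.001 -0.004 -1; 0.05 0.15 1.1 -0.002 0.001 -0.004 -1; 0.05 0.15 0.9 0 0.001 -0.004 -1; 0 0 0 0 0 0 -1"}}

```text
time: 6.7
position: [0.5294, -0.0733, 0.2352]
tool_rot: [-2.955, -1.06, 0.006]
ft_force: [-0.4, 0.8, -0.7]
grip_width: 0.271
```

Run:
```python
from h import *
where(); plan(tcp(-.025,.062),YAW,1)
d=snap('top','t3');cv2.imwrite('pics/t3z.png',cv2.resize(d['pixels'][110:250,165:355],None,fx=4,fy=4,interpolation=cv2.INTER_CUBIC))
d=snap('side','s3');cv2.imwrite('pics/s3z.png',cv2.resize(d['pixels'][140:260,150:350],None,fx=4,fy=4,interpolation=cv2.INTER_CUBIC))
s=ctrl.get_state(); p=s['position']; tp=p+XH*.122-np.array([0,0,.1752]); print(tp,(proj(d,tp)-[150,140])*4)
```

```text
t 6.7 tipx -0.0271 lat -0.0027 z 0.06 F case [0.2, 0.8, -0.7] w 0.271
t 6.7 pos [ 0.5294 -0.0733  0.2352] yaw/tilt 39.47 [-0.004  0.    -1.   ] f [-0.4  0.8 -0.7] w 0.271
0.21 -0.27 -0.2 -0.0031 0.003 -0.0022 ; 
[0.6238711  0.00444831 0.06102935] [359.0027892  222.10653726]
```

View pics/t3z.png

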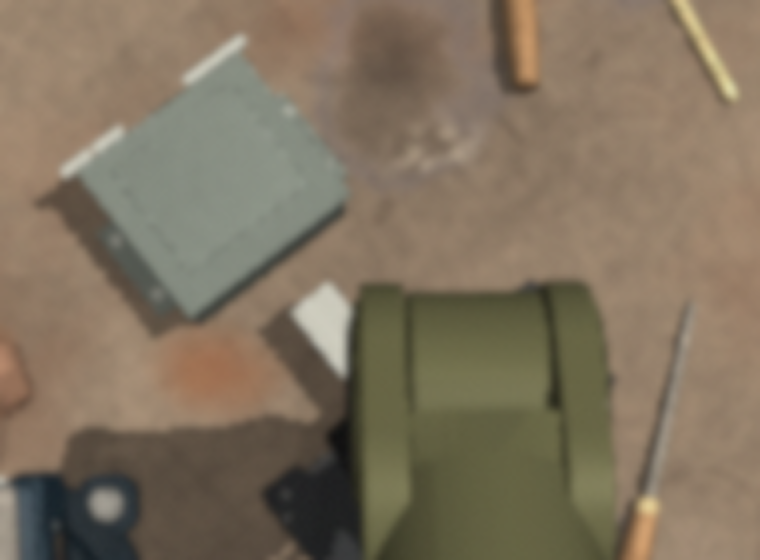

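View pics/s3z.png

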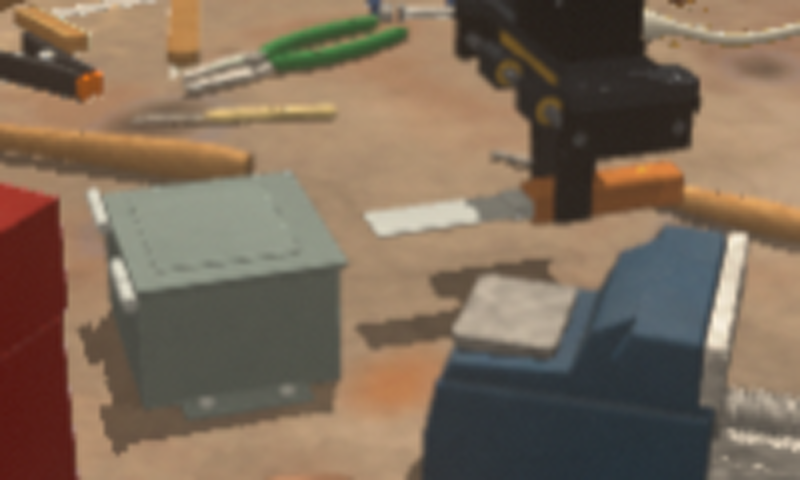

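Run:
```python
from h import *
t=dict(np.load('pics/t3.npz'));s=dict(np.load('pics/s3.npz'))
for z in (.061,):
  for uv in((292,318),(332,283),(312,300)):
    P=onplane(t,165+uv[0]/4-.4,110+uv[1]/4-.4,z);q=P-LIP;print('top',P.round(4),'tipx',(q@XH).round(4),'lat',(q@YH).round(4))
  for uv in((365,212),(378,235),(371,223)):
    P=onplane(s,150+uv[0]/4-.4,140+uv[1]/4-.4,z);q=P-LIP;print('side',P.round(4),'tipx',(q@XH).round(4),'lat',(q@YH).round(4))
where()
```

```text
top [0.6065 0.0117 0.061 ] tipx -0.0355 lat 0.0139
top [ 0.6284 -0.012   0.061 ] tipx -0.0337 lat -0.0184
top [ 6.177e-01 -1.000e-04  6.100e-02] tipx -0.0343 lat -0.0024
side [ 0.6275 -0.0108  0.061 ] tipx -0.0336 lat -0.0169
side [0.6092 0.014  0.061 ] tipx -0.032 lat 0.0139
side [0.6188 0.0013 0.061 ] tipx -0.0327 lat -0.002
t 6.8 tipx -0.0267 lat -0.0028 z 0.061 F case [-0.2, -0.0, -1.1] w 0.269
```

The tip is really about 33 mm short of the lip, against 27 mm computed, and its lateral offset is −2 mm. I'll now insert it.

Request:
{"method": "play_rows", "body": {"targets": "0.8 -0.2 -0.1 0 0.002 0 -1; 0.8 -0.1 0 0 0 0 -1; 0.8 0 0 0 0 0 -1; 0.8 0 0 0 0 0 -1; 0 0 0 0 0 0 -1"}}

```text
time: 7.42
position: [0.5552, -0.0479, 0.2391]
tool_rot: [-2.956, -1.063, -0.005]
ft_force: [0.9, -0.1, -1.5]
grip_width: 0.264
```

Run:
```python
from h import *
where();plan(tcp(.027,.061),YAW,4)
```

```text
t 7.42 tipx 0.009 lat 0.0005 z 0.0639 F case [0.6, -0.7, -1.5] w 0.264
t 7.42 pos [ 0.5552 -0.0479  0.2391] yaw/tilt 39.55 [ 0.003  0.001 -1.   ] f [ 0.9 -0.1 -1.5] w 0.264
0.45 0.01 0.07 0.0002 -0.0007 -0.0002 ; 0.45 0.01 0.07 0.0002 -0.0007 -0.0002 ; 0.45 0.01 0.07 0.0002 -0.0007 -0.0002 ; 0.45 0.01 0.07 0.0002 -0.0007 -0.0002 ;
```

Request:
{"method": "play_rows", "body": {"targets": "0.4 0 0.1 0 -0.001 0 -1; 0.5 0 0.1 0 -0.001 0 -1; 0.5 0 0.05 0 0 0 -1; 0.5 0 0 0 0 0 -1; 0 0 0 0 0 0 -1"}}

```text
time: 8.05
position: [0.5707, -0.0354, 0.2361]
tool_rot: [2.956, 1.062, 0.0]
ft_force: [-0.2, -0.5, -0.3]
grip_width: 0.268
```

Run:
```python
from h import *
where()
d=snap('side','s4');cv2.imwrite('pics/s4z.png',cv2.resize(d['pixels'][140:260,150:350],None,fx=4,fy=4,interpolation=cv2.INTER_CUBIC))
d=snap('top','t4');cv2.imwrite('pics/t4z.png',cv2.resize(d['pixels'][110:250,165:355],None,fx=4,fy=4,interpolation=cv2.INTER_CUBIC))
```

```text
t 8.05 tipx 0.0289 lat 0.0003 z 0.0609 F case [-0.4, -0.3, -0.3] w 0.268
```

View pics/s4z.png

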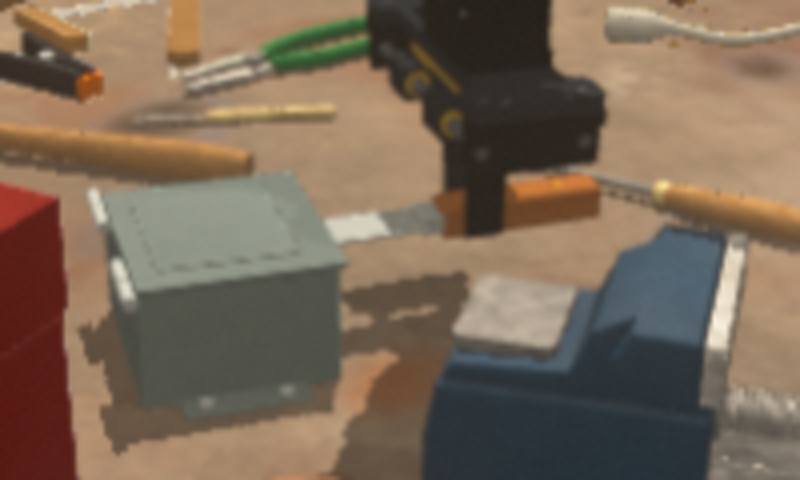

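View pics/t4z.png

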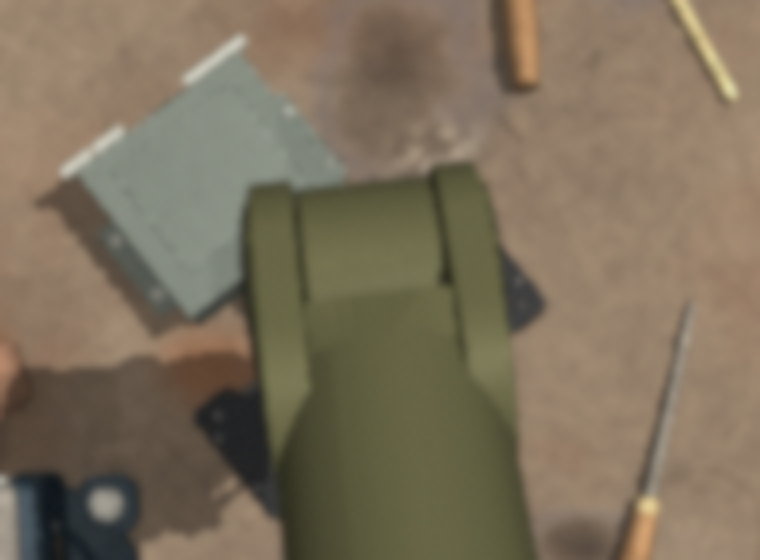

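Request:
{"method": "play_rows", "body": {"targets": "0 0 -0.5 0 0 0 -1; 0 0 -0.5 0 0 0 -1; 0 0 -0.5 0 0 0 -1; 0.1 0 -0.6 0 0 0 -1; 0.1 0 -0.6 0 0 0 -1; 0 0 0 0 0 0 -1"}}

```text
time: 8.9
position: [0.5714, -0.0348, 0.2647]
tool_rot: [2.957, 1.06, -0.002]
ft_force: [-0.2, 0.3, -2.3]
grip_width: 0.269
```

Run:
```python
from h import *
where();plan(tcp(.028,.086),YAW,1)
d=snap('side','s5');cv2.imwrite('pics/s5z.png',cv2.resize(d['pixels'][140:260,150:350],None,fx=4,fy=4,interpolation=cv2.INTER_CUBIC))
```

```text
t 8.9 tipx 0.0299 lat 0.0002 z 0.0895 F case [-0.0, 0.3, -2.3] w 0.269
t 8.9 pos [ 0.5714 -0.0348  0.2647] yaw/tilt 39.45 [-0.001 -0.001 -1.   ] f [-0.2  0.3 -2.3] w 0.269
-0.18 0.02 0.35 -0.0 0.0016 -0.0025 ;
```

View pics/s5z.png

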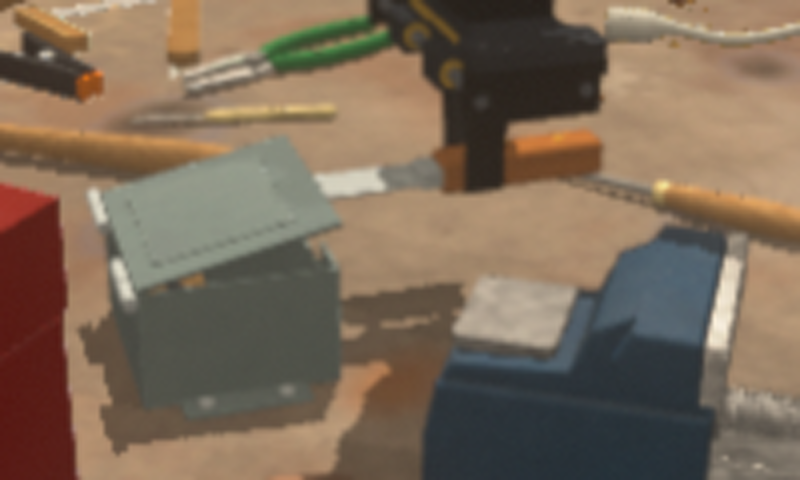

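Request:
{"method": "play_rows", "body": {"targets": "0.15 0 -0.6 0 0 0 -1; 0.2 0 -0.6 0 0 0 -1; 0.25 0 -0.6 0 0 0 -1; 0.3 0 -0.6 0 0 0 -1; 0.35 0 -0.55 0 0 0 -1; 0.4 0 -0.5 0 0 0 -1; 0 0 0 0 0 0 -1"}}

```text
time: 9.82
position: [0.5845, -0.0243, 0.3009]
tool_rot: [2.957, 1.06, -0.007]
ft_force: [0.5, 0.8, -1.4]
grip_width: 0.272
```

Run:
```python
from h import *
where();plan(tcp(.077,.152),YAW,1)
d=snap('side','s6');cv2.imwrite('pics/s6z.png',cv2.resize(d['pixels'][140:260,150:350],None,fx=4,fy=4,interpolation=cv2.INTER_CUBIC))
```

```text
t 9.82 tipx 0.0467 lat 0.0001 z 0.1257 F case [0.9, 0.3, -1.4] w 0.272
t 9.82 pos [ 0.5845 -0.0243  0.3009] yaw/tilt 39.43 [-0.004 -0.002 -1.   ] f [ 0.5  0.8 -1.4] w 0.272
3.02 0.0 -2.64 -0.0008 0.0043 -0.003 ;
```

View pics/s6z.png

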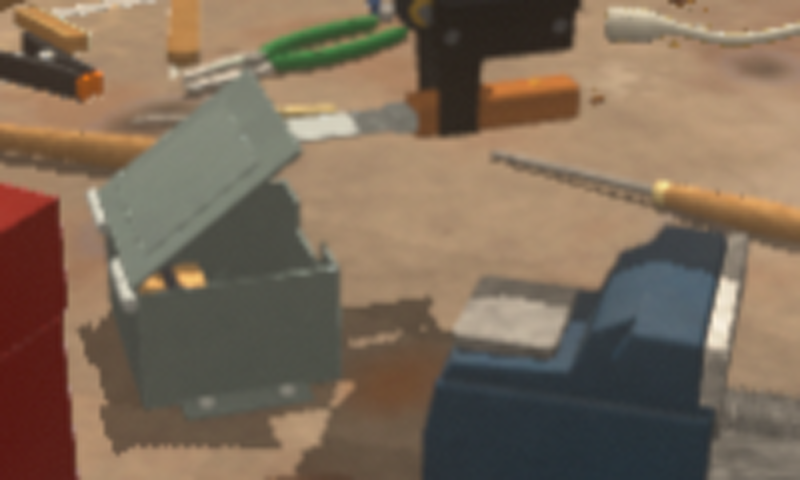

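Request:
{"method": "play_rows", "body": {"targets": "0.35 0 -0.5 0 0 0 -1; 0.4 0 -0.5 0 0 0 -1; 0.45 0 -0.5 0 0 0 -1; 0.5 0 -0.4 0 0 0 -1; 0.55 0 -0.35 0 0 0 -1; 0.55 0 -0.3 0 0 0 -1; 0.55 0 -0.25 0 0 0 -1; 0 0 0 0 0 0 -1"}}

```text
time: 10.88
position: [0.6125, -0.0014, 0.3306]
tool_rot: [2.957, 1.059, -0.006]
ft_force: [-0.4, 0.4, -1.0]
grip_width: 0.272
```

Run:
```python
from h import *
where()
d=snap('side','s7');cv2.imwrite('pics/s7z.png',cv2.resize(d['pixels'][120:260,150:350],None,fx=4,fy=4,interpolation=cv2.INTER_CUBIC))
```

```text
t 10.88 tipx 0.0828 lat -0.0001 z 0.1554 F case [-0.1, 0.6, -1.0] w 0.272
```

View pics/s7z.png

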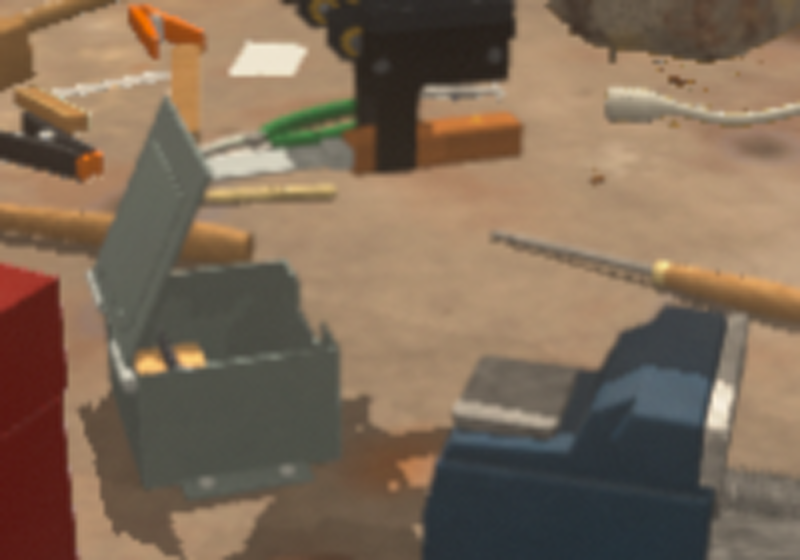

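Run:
```python
from h import *
d=dict(np.load('pics/s7.npz'))
for uv in((210,178),):
  c,r=ray(d,150+uv[0]/4-.4,120+uv[1]/4-.4)
  for lat in(.062,):
    s=((LIP+lat*YH-c)@YH)/(r@YH); P=c+s*r; q=P-LIP; dx=.118-q@XH; dz=P[2]-.072
    print('ang',np.degrees(np.arctan2(dz,dx)),'len',np.hypot(dx,dz))
s=ctrl.get_state();print(s['joint_positions'].round(2))
```

```text
ang 64.61016064963685 len 0.11297673653212142
[ 0.4   0.34 -0.54  1.63  0.18  1.23 -1.06]
```

Request:
{"method": "play_rows", "body": {"targets": "-0.8 0 0.1 0 0 0 -1; -2 0 0.1 0 0 0 -1; -2.5 0 0 0 0 0 -1; -2.5 0 0 0 0 0 -1; -2.5 0 0 0 0 0 -1; -1.5 0 0 0 0 0 -1; 0 0 0 0 0 0 -1"}}

```text
time: 11.8
position: [0.5169, -0.0793, 0.3285]
tool_rot: [2.958, 1.058, -0.001]
ft_force: [0.2, 0.1, -1.9]
grip_width: 0.269
```

Run:
```python
from h import *
where();plan([.58,-.1215,.27],0,7)
d=snap('side','s8');cv2.imwrite('pics/s8z.png',cv2.resize(d['pixels'][100:260,150:350],None,fx=3.5,fy=3.5,interpolation=cv2.INTER_CUBIC))
```

```text
t 11.8 tipx -0.0405 lat 0.0007 z 0.1533 F case [0.2, -0.1, -1.9] w 0.269
t 11.8 pos [ 0.5169 -0.0793  0.3285] yaw/tilt 39.36 [-0.    -0.001 -1.   ] f [ 0.2  0.1 -1.9] w 0.269
0.31 1.04 0.84 0.0001 0.0001 0.0981 ; 0.42 1.0 0.84 0.0001 0.0001 0.0981 ; 0.51 0.96 0.84 0.0001 0.0001 0.0981 ; 0.6 0.9 0.84 0.0001 0.0001 0.0981 ; 0.69 0.84 0.84 0.0001 0.0001 0.0981 ; 0.77 0.77 0.84 0.0001 0.0001 0.0981 ; 0.84 0.69 0.84 0.0001 0.0001 0.0981 ;
```

View pics/s8z.png

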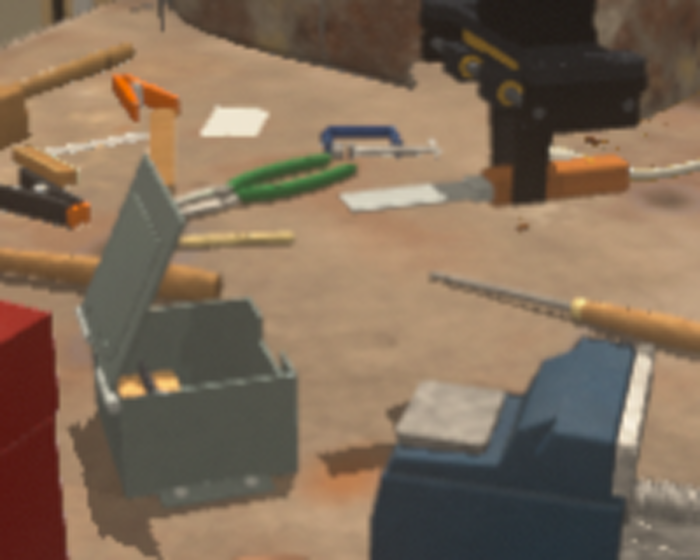

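The lid stays at about 64° and the knife is clear. I'll swing it back to its free spot on the bench.

Request:
{"method": "play_rows", "body": {"targets": "0.3 1 0.8 0 0 0.095 -1; 0.4 1 0.8 0 0 0.095 -1; 0.5 1 0.8 0 0 0.095 -1; 0.6 0.9 0.8 0 0 0.095 -1; 0.7 0.8 0.8 0 0 0.095 -1; 0.8 0.8 0.8 0 0 0.095 -1; 0.8 0.7 0.8 0 0 0.095 -1; 0 0 0 0 0 0 -1"}}

```text
time: 12.85
position: [0.5892, -0.1132, 0.271]
tool_rot: [-3.135, -0.021, -0.011]
ft_force: [0.0, -0.7, -1.4]
grip_width: 0.266
```

Run:
```python
from h import *
plan([.58,-.1215,.20],0,5)
```

```text
t 12.85 pos [ 0.5892 -0.1132  0.271 ] yaw/tilt 0.78 [ 0.007  0.006 -1.   ] f [ 0.  -0.7 -1.4] w 0.266
-0.2 0.17 1.42 -0.0013 -0.0014 0.0027 ; -0.19 0.17 1.42 -0.0013 -0.0014 0.0027 ; -0.19 0.17 1.42 -0.0013 -0.0014 0.0027 ; -0.19 0.17 1.42 -0.0013 -0.0014 0.0027 ; -0.19 0.17 1.42 -0.0013 -0.0014 0.0027 ;
```

Request:
{"method": "play_rows", "body": {"targets": "-0.2 0.15 1.4 -0.002 -0.002 0.003 -1; -0.2 0.15 1.4 -0.002 -0.001 0.003 -1; -0.1 0.15 1.4 -0.001 -0.001 0.003 -1; -0.1 0.15 1.2 0 -0.001 0 -1; -0.1 0.1 1 0 0 0 -1; 0 0 0 0 0 0 -1"}}

```text
time: 13.6
position: [0.5814, -0.1189, 0.202]
tool_rot: [-3.139, -0.015, -0.0]
ft_force: [-0.7, -0.8, -0.4]
grip_width: 0.268
```

Run:
```python
from h import *
plan([.58,-.1215,.1862],0,4)
d=snap('side','s9');cv2.imwrite('pics/s9z.png',cv2.resize(d['pixels'][140:260,200:360],None,fx=4.5,fy=4.5,interpolation=cv2.INTER_CUBIC))
```

```text
t 13.6 pos [ 0.5814 -0.1189  0.202 ] yaw/tilt 0.54 [ 0.     0.002 -1.   ] f [-0.7 -0.8 -0.4] w 0.268
-0.03 0.07 0.39 -0.0006 -0.0001 0.0024 ; -0.03 0.07 0.39 -0.0006 -0.0001 0.0024 ; -0.03 0.07 0.39 -0.0006 -0.0001 0.0024 ; -0.03 0.07 0.39 -0.0006 -0.0001 0.0024 ;
```

View pics/s9z.png

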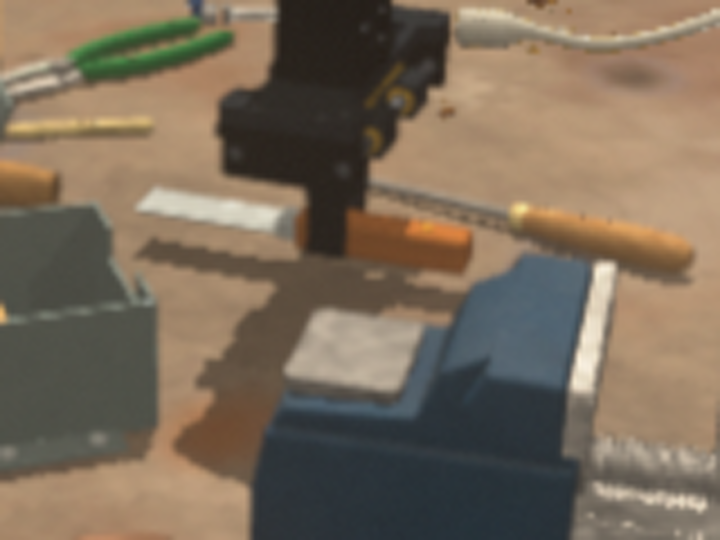

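Request:
{"method": "play_rows", "body": {"targets": "0 0 0.4 0 0 0 -1; 0 0 0.4 0 0 0 -1; 0 0 0.35 0 0 0 -1; 0 0 0.25 0 0 0 -1; 0 0 0 0 0 0 -1"}}

```text
time: 14.28
position: [0.5826, -0.1187, 0.1891]
tool_rot: [-3.14, -0.015, -0.007]
ft_force: [-0.0, 0.3, -0.7]
grip_width: 0.269
```

Request:
{"method": "play_rows", "body": {"targets": "0 0 0.2 0 0 0 -1; 0 0 0.2 0 0 0 -1; 0 0 0 0 0 0 -1"}}

```text
time: 14.65
position: [0.583, -0.1186, 0.1864]
tool_rot: [-3.14, -0.015, -0.007]
ft_force: [0.9, -0.9, -1.1]
grip_width: 0.267
```

Request:
{"method": "play_rows", "body": {"targets": "0 0 0.1 0 0 0 -1; 0 0 0 0 0 0 -1; 0 0 0 0 0 0 0.9; 0 0 0 0 0 0 0.9; 0 0 0 0 0 0 0.9; 0 0 0 0 0 0 0.9; 0 0 0 0 0 0 0.9; 0 0 0 0 0 0 0.9"}}

```text
time: 15.65
position: [0.5833, -0.1187, 0.1859]
tool_rot: [-3.141, -0.015, -0.009]
ft_force: [-0.6, -0.5, 0.0]
grip_width: 0.866
```

Now I'll go up, then back towards the start (−x, −y), keeping clear of the file by height.

Request:
{"method": "play_rows", "body": {"targets": "0 0 -1 0 0 0 0.9; 0 0 -2 0 0 0 0.9; 0 0 -3 0 0 0 0.9; 0 0 -3 0 0 0 0.9; 0 0 -3 0 0 0 0.9; 0 0 -3 0 0 0 0.9; -1 3 -2 0 0 0 0.9; -2 4 0 0 0 0 0.9; -2 4 0 0 0 0 0.9; -2 4 0 0 0 0 0.9; -2 4 0 0 0 0 0.9; -2 4 0 0 0 0 0.9; -2 4 0 0 0 0 0.9; -2 4 0 0 0 0 0.9; -2 4 0 0 0 0 0.9; 0 0 0 0 0 0 0.9; 0 0 0 0 0 0 0.9"}}

```text
time: 17.77
position: [0.4133, -0.4775, 0.3895]
tool_rot: [3.127, 0.028, 0.054]
ft_force: [0.0, 0.6, 0.7]
grip_width: 0.949
```

```bash
python3 - <<'E'
from h import *
print(ctrl.get_state()['position'],ctrl.get_state()['time'])
d=snap('side','s10');cv2.imwrite('pics/s10z.png',cv2.resize(d['pixels'][120:260,150:370],None,fx=3.5,fy=3.5,interpolation=cv2.INTER_CUBIC))
d=snap('top','t10');cv2.imwrite('pics/t10z.png',cv2.resize(d['pixels'][110:300,165:365],None,fx=3,fy=3,interpolation=cv2.INTER_CUBIC))
E
sed -e 's/top0/t10/' meas.py | sed '/^# lid/,$d' > m2.py; python3 m2.py
```

```text
[ 0.41325675 -0.47751373  0.38946594] 17.775
handle 296 ((556.2750854492188, -118.34469604492188), (90.84685516357422, 17.73611068725586), 0.5997121334075928)
[[510.79998779296875, -110.0], [510.8999938964844, -127.69999694824219], [601.7999877929688, -126.69999694824219], [601.5999755859375, -109.0]]
depth z 0.020507726656835812
blade 422 ((656.0958251953125, -118.31035614013672), (91.3973159790039, 28.47591209411621), 0.6244941353797913)
[[610.2000122070312, -104.5999984741211], [610.5999755859375, -133.0], [701.9000244140625, -132.0], [701.5999755859375, -103.5999984741211]]
depth z 0.0107751214230975
```

View pics/s10z.png

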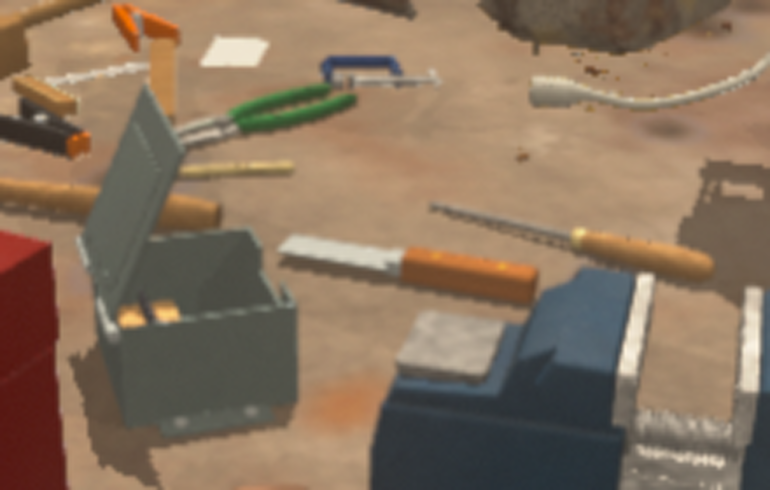

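View pics/t10z.png

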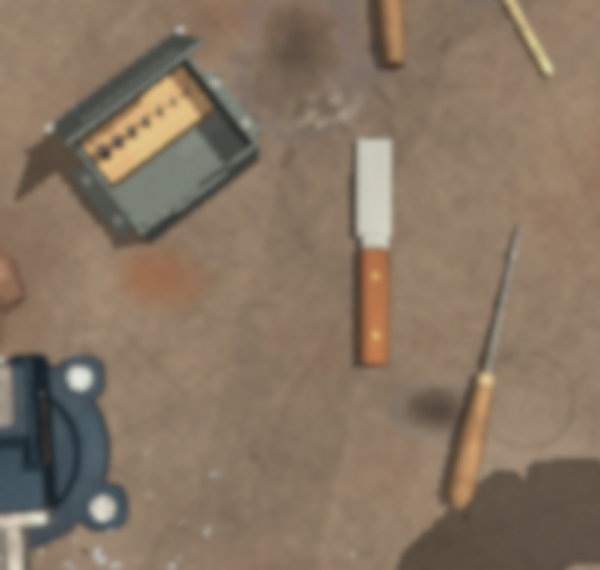

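The lid is open, the knife lies flat (depth heights 0.021 m at the handle and 0.011 m at the blade, as before), and the file tip is still at about pixel (337,186).

```bash
python3 -c "
from bench import ctrl
print(ctrl.close_job())"
```

```text
the job is handed in; nothing more can be done
None
```

The lid now stands about 64° open, the putty knife lies flat on the bench, and the job is handed in at about 18 s.

I gripped the knife by its handle and slid the blade about 20 mm under the lip through the notch. I then lifted the tip along the lid's arc, backed it out, and laid the knife within a few millimetres of where it had been.

**Last checks**
- **Lid:** I measured 64.6° in the side view while the blade was still under it. After the blade came out and again at the end, the pictures showed no visible change, though I did not recompute the angle.
- **Knife:** handle and blade surfaces are at 21 mm and 11 mm by depth, the same as before I picked it up.
- **File:** its tip is within a pixel of where it was.
- **Forces:** the wrist readings I took, mostly at the end of each move, were 2 to 3 N at most. The gripper stayed well clear of the lid in every picture.

**Disagreements**
- Before insertion the cameras put the blade tip about 6–7 mm further back than I had computed from the arm's pose. I went by the camera value.
- The lip-to-hinge length came out at 113 mm against the 118 mm given, so the lid angle could be off by a few degrees, still well above 50°.
- My edge fit to the lid's right side was confused by the flange. I located the case from its front and left edges instead.

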